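# Load a sample bottle and index the filling turntable one place

### The arm

A 6-joint arm with a two-finger parallel gripper is mounted at the origin on the work surface. World frame = base frame: x ahead of the robot, y to its left, z up, the work surface at z = 0. Lengths are in m, angles in degrees, forces in N, time in s.
With the tool pointing down it reaches from about 0.4 to 0.825 m from the base axis. Payload 7 kg.
Tool frame: the origin (TCP) lies on the front face of the gripper's body, between the roots of the fingers; the fingertips stand 66 mm ahead of it and the grasp point (between the pads) lies 47 mm ahead of it; z points along the fingers, y is the line along which they close (so a half turn about z gives the same grasp; the last joint's range is limited). The gripper opens to 88 mm and grips with 3 to 60 N. Pads are 19 mm wide; open, the fingers measure 130 mm over their backs; the gripper's body (78 mm by 193 mm) begins 47 mm behind the grasp point.
Start: joints at [85.606, 20.546, 0.682, 0, -70.136, -16.507], TCP at [0.241, 0.631, 0.292] pointing down, gripper open.
Joint ranges: [-176.03, 176.03], [-82.01, 121.73], [-58.28, 71.71], [-173.87, 95.51], [-174.79, -0.11], [-173.66, 173.66]. Speed limits (degrees/s): [136.94, 136.94, 172.46, 180, 180, 180].

### API

Orientations are given as [roll, pitch, yaw] about the fixed x, y, z axes, in that order (R = Rz(yaw) Ry(pitch) Rx(roll)).
In Python, from plant import ctrl gives the robot as it stands.
- The arm moves only by the tool send_rows, never from a script. Its argument "deltas" is a list of rows, each a list of 2 entries, a list of its own where there are three numbers: the shift along the tool's x, y, z each as a share of 800 mm, from -1 to 1, then the turn about the tool's z as a share of 90 degrees, from -1 to 1. A call has exactly 5 rows; each row is the pose to reach, as a shift and turn from the pose commanded when the call began, along the tool's axes at that moment; what a row does not reach only later rows make up. A row lasts 1/12 s, in which the tool goes at most 41.7 mm and 7.16 degrees, less where a joint would pass 70% of its speed; a pose out of reach is approached as far as the arm can. A call with a number of a shift or a turn outside -1 to 1 is refused whole. A call with a gripper value outside its range is refused whole. "gripper" is the opening, from 0 (shut) to 1 (fully open), set as the call begins (left out, the last holds). The fingers move at their own pace and stop on an object; the grip force is fixed at half the most. Time passes only in rows, so rows that repeat a pose let the fingers close, or fill a call up. It gives the time, the measured TCP pose, the force, the opening and the grip force at its end, in the units of the state.
- ctrl.get_obs(): the state, without advancing time (a new reading comes with each control period).
- ctrl.snapshot(name): name is "scene" or "top" or "wrist"; returns a dict with "color" (480x640x3 uint8, red, green, blue), "vertical_fov" (degrees; the focal length in pixels is half the picture's height over the tangent of half this angle, whatever the lens; pixels are square), "cx", "cy" (the principal point, pixels), "rvec" (rotation vector, rad) and "tvec" (3), from world to camera coordinates, as OpenCV has them. Camera axes: x right, y down, z forward; pixel columns grow to the right and rows downward; lengths in m; the calibration is good to about 2 mm. A picture is of the moment at which its call begins. There is no depth.
- ctrl.close_job(): hands the job in; it is judged then, once.
Trained networks look in a picture, given as the dict that the camera call returned (one of the last four; its "shot" number tells which), for a name from the list of things; names that differ only in an ending like _2 or _b are one class to them, and where a whole thing is asked for, a point or a joint stands for the part that bears it (a point fixed in the world has none). Each returns a list of dicts, best first, with "conf" (0 to 1); they miss things now and then, are a little off and sometimes report something else, mostly with a low value. They report only what shows in the picture. A call takes as long as a camera call. They do not tell look-alikes from the thing itself.
- ctrl.boxes_of(picture, thing): "xy" ([column, row] as shares, 0 to 1, of the picture: columns of its width, rows of its height, amid what is visible of it).
- ctrl.cut_out(picture, thing): "pixels" (480x640 bool, what is visible of it) and "xy" ([column, row] as shares, 0 to 1, of the picture: columns of its width, rows of its height, amid what is visible of it).
The state is a dict: "clock": time; "joint_pos": joint angles; "qvel": joint speeds; "tau": joint torques, N m; "tool_pos": TCP position; "orientation": TCP orientation; "force": force on the tool from outside, world axes, zero at the start; "moment": the same for the moment, N m; "opening": finger opening in m; "gripper_force": force on a finger pad.
Only numpy, scipy, OpenCV 4.12 (cv2) and the standard library are available. Lean on these libraries where they do the work, as an engineer would, in place of code of your own. Each camera call takes 0.05 s, during which the arm holds its last target. There are 200 camera calls.

### The job

Stand the loose sample bottle from the bench in the empty nest just before the filling nozzle and let go of it, then push the turntable round anticlockwise (seen from above) by its post (without gripping it) to the next position, until the spring pawl clicks in behind the tooth. Then bring the table back against the pawl and press it there with a steady 10 N or so for a moment, so that it is seated with the bottle right under the nozzle, and leave it. Feel your way: never push the table with more than 20 N, and do not disturb the other bottles and glassware.

Things in the scene. Friction and masses are not known exactly. Their poses are not given: they have to be found in the camera images.
- stand: Filling stand, fixed: round white housing 292 mm across, 34 mm high, under a flat six-place aluminium turntable (radius 131 mm, top face 52 mm above the bench). Origin on the turntable's axis at bench height, z up. Angles below are about this axis, anticlockwise from the stand's x axis (which points away from the robot). A 20 mm steel column, 280 mm high, stands at 238 degrees, 185 mm out.
- carousel (a joint): Turning angle of the turntable (rad), positive anticlockwise from above, no end stops; 0 at the start. At the next position (next tooth resting against the pawl) it reads between 0.965 and 1.047 (55 to 60 degrees): the pawl block is clamped in a slot and is set a little differently each time, so the place must be felt. Drag is 2 to 4 N at a post; the table (2 kg) stays where it is left.
- pawl (a joint): Lift (m) of the spring pawl, a 10 mm square steel slider at 325 to 330 degrees outside the toothed rim (radius 136 mm): 0 down on the rim, 0.006 on a tooth's crest. Turning anticlockwise it climbs a ramp over the last 15 degrees before a position (push at a post rises to 7 to 11 N) and drops behind the tooth's steep face at the position; turned back, that face stops hard on the pawl.
- load_nest (a point): Middle of the floor of the empty nest to load: at 180 degrees at the start (robot's side), 92 mm from the axis, 52 mm above the bench; turns with the table. Each of the six nests is a white ring, 60 mm outside and 53 mm inside diameter, 14 mm high.
- push_post (a point): Top centre of the push post to use: an upright steel rod, 14 mm diameter, 120 mm from the axis, its top 135 mm above the bench and 83 mm above the table. At 90 degrees (left side) at the start; turns with the table; the nests beside it are empty. Two more such posts are at 210 and 330 degrees. Push it, do not grip it: any force of the fingers on it counts.
- nozzle_tip (a point): Lower tip of the filling nozzle, a thin fixed steel tube 150 mm above the bench, at 238 degrees and 92 mm from the axis: over the nest one place anticlockwise from the loading place.
- bottle: The loose sample bottle that stands upright on the bench to the left of the stand: amber glass with a paper band, open at the top, 48 mm diameter up to 54 mm height, then a neck of 36 to 39 mm, 80 mm high in all, about 0.11 kg. Origin: centre of its underside; z up its axis.
- done_a: Bystander: the same kind of bottle, already done, loose in the nest under the nozzle (240 degrees at the start); rides along with the table. Origin: centre of its underside.
- done_b: Bystander: the same kind of bottle, loose in the next nest on (300 degrees at the start); rides along with the table. Origin: centre of its underside.
- beaker: Bystander: open clear beaker, 70 mm across and 85 mm high, on the bench far left. Origin: centre of its underside.
- reagent: Bystander: capped amber reagent bottle, 72 mm across and 170 mm high, on the bench to the right. Origin: centre of its underside.
Not all that is in view belongs to the job. What is shaped like the bottle but green or purple is not meant.

How it is judged:
By the outcome, as a careful person would: the job done as asked, in the order asked, and still so for the second after the job is handed in, with the robot touching nothing.
It also fails if it takes over 69 s, if anything falls off the work surface, if the arm or the gripper's body presses on something with over 40 N, if the wrist force passes 120 N, or if a joint passes its speed limit or range.

## Working session

There is one attempt and no reset: what is moved stays moved. The work goes in short steps, Python scripts to look and compute and a tool call to move; the robot and the scene stay as the last step left them, time stands still between calls to the robot, and variables do not carry over. Pictures are saved under pics/ and viewed, at most 10 in all, crops included, and the job is handed in when it is done.

Besides the shell and the picture viewer there is one more tool, called after ">>>" as a command line: name --argument value ..., lists and objects as JSON in quotes. send_rows: Moves the arm, as the interface text tells. Shift numbers are shares of 800 mm and turn numbers shares of 90 degrees, none past 1 either way. Its arguments: {"type":"object","properties":{"deltas":{"type":"array","items":{"type":"array"}},"gripper":{"type":"number"}},"required":["deltas"]}

```bash
ls; mkdir -p pics; python3 - <<'E'
from plant import ctrl
import cv2,numpy as np
o=ctrl.get_obs(); print({k:np.round(v,4) for k,v in o.items()})
ims=[]
for n in ["scene","top"]:
    p=ctrl.snapshot(n); ims.append(p["color"])
    print(n,p["vertical_fov"],p["cx"],p["cy"],p["rvec"],p["tvec"],p["shot"])
    for t in ["stand","bottle","load_nest","push_post","beaker","reagent","pawl"]:
        print(t,[(np.round(np.array(d["xy"])*[640,480],1).tolist(),round(d["conf"],2)) for d in ctrl.boxes_of(p,t)])
for n,i in zip(["scene","top"],ims): cv2.imwrite(f"pics/{n}0.png",i[...,::-1])
E
```

```text
pics
{'clock': np.float64(0.0), 'joint_pos': array([ 8.56043e+01,  2.05919e+01,  6.33500e-01, -1.90000e-02,
       -7.01346e+01, -1.65070e+01]), 'qvel': array([-0.0358, -0.0383,  0.0976,  0.0108,  0.0175, -0.1168]), 'tau': array([-7.00000e-04, -5.82722e+01,  2.93046e+01,  6.99690e+00,
        6.80000e-03, -2.00000e-04]), 'tool_pos': array([0.2407, 0.6302, 0.2912]), 'orientation': array([ 1.799058e+02, -9.300000e-03, -2.090920e+01]), 'force': array([ 0.4208,  0.2142, -0.7126]), 'moment': array([-0.0501, -0.0351, -0.0255]), 'gripper_force': np.float64(0.0), 'opening': np.float64(0.0877)}
scene 49.35477815405939 322.0274877810106 238.68205997672158 [ 2.15394898  1.20199363 -0.46458975] [-0.29177365 -0.2533209   1.61557728] 1
stand [([323.6, 280.3], 0.81)]
bottle [([409.2, 227.5], 0.84), ([433.8, 202.5], 0.71), ([375.7, 180.3], 0.57), ([393.3, 202.3], 0.55)]
load_nest [([335.0, 276.8], 0.71)]
push_post [([332.1, 276.9], 0.95)]
beaker [([454.3, 230.9], 0.83)]
reagent [([148.2, 307.3], 0.8), ([325.2, 279.4], 0.17)]
pawl [([321.0, 323.2], 0.46), ([393.5, 201.1], 0.36)]
top 49.04950424523082 317.9927000776341 235.695691244401 [ 2.17427218 -2.19755646  0.11852303] [-0.00338257  0.54589193  1.35976599] 2
stand [([316.5, 228.1], 0.56)]
bottle [([193.5, 308.3], 0.89), ([201.2, 270.2], 0.84), ([212.3, 232.9], 0.81), ([166.4, 246.7], 0.74)]
load_nest [([310.0, 221.1], 0.59)]
push_post [([309.9, 220.4], 0.79)]
beaker [([175.0, 202.7], 0.69)]
reagent [([467.4, 264.1], 0.86)]
pawl []
```

View pics/scene0.png

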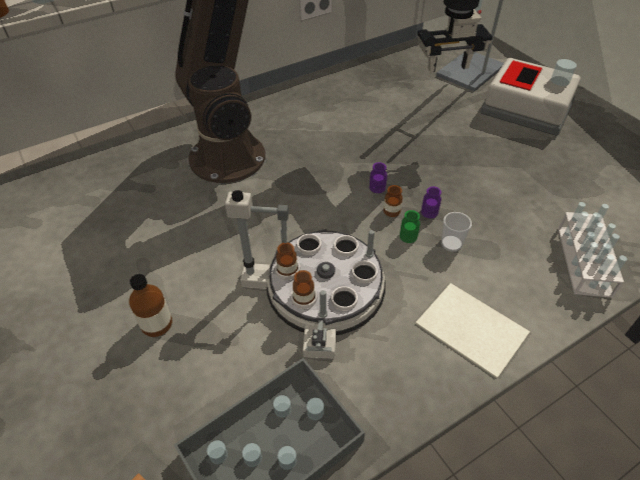

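View pics/top0.png

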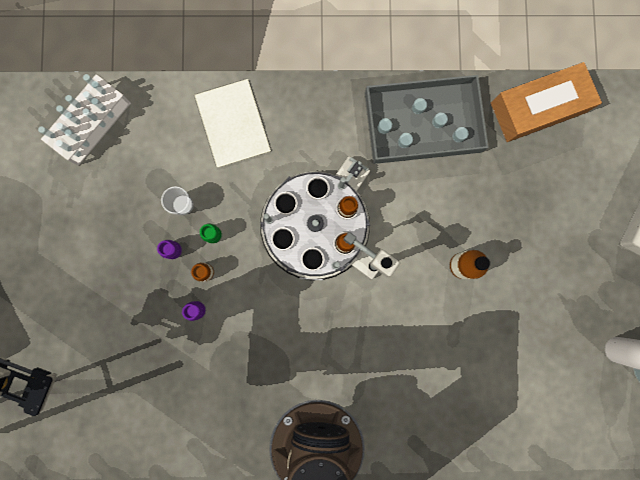

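Candidates for the bottle (scene / top pixels): amber with paper band (394,201)/(201,271), green (410,227)/(209,232), purple (433,203)/(169,248) and purple (378,178)/(194,310). I choose the amber one. The other two ambers stand in nests at top (346,242) and (348,206). The loading nest is at about (312,259) in top, and the post is at (268,218).

```bash
cat > h.py <<'E'
import cv2,numpy as np
from plant import ctrl
def K(p):
    f=240/np.tan(np.radians(p["vertical_fov"])/2); return np.array([[f,0,p["cx"]],[0,f,p["cy"]],[0,0,1.]])
def proj(p,X): return cv2.projectPoints(np.float64(X).reshape(-1,3),np.float64(p["rvec"]),np.float64(p["tvec"]),K(p),None)[0][:,0]
def onz(p,uv,z):
    R=cv2.Rodrigues(np.float64(p["rvec"]))[0]; c=-R.T@np.float64(p["tvec"]).ravel()
    d=R.T@np.linalg.inv(K(p))@np.array([*uv,1.]); return c+d*(z-c[2])/d[2]
def tri(ps,uvs):
    P=[K(p)@np.c_[cv2.Rodrigues(np.float64(p["rvec"]))[0],np.float64(p["tvec"]).ravel()] for p in ps]
    X=cv2.triangulatePoints(P[0],P[1],np.float64(uvs[0]),np.float64(uvs[1])).ravel(); return X[:3]/X[3]
def cyl(x,y,z,prof=((.024,0),(.024,.054),(.0185,.062),(.019,.08)),n=24):
    a=np.arange(n)*2*np.pi/n
    return np.concatenate([np.c_[x+r*np.cos(a),y+r*np.sin(a),z+h+0*a] for r,h in prof])
def blobs(m,amin=30):
    n,l,s,c=cv2.connectedComponentsWithStats(m.astype(np.uint8)); return [(c[i].round(1).tolist(),s[i].tolist()) for i in range(1,n) if s[i,4]>=amin]
E
python3 - <<'E'
from h import *
from scipy.optimize import least_squares
s=ctrl.snapshot("scene"); t=ctrl.snapshot("top")
# bottle
def pick(p,uv):
    for d in ctrl.cut_out(p,"bottle"):
        if np.hypot(*(np.array(d["xy"])*[640,480]-uv))<12: return d["pixels"]
ms,mt=pick(s,(394,201)),pick(t,(201,271))
def bb(m): r,c=np.where(m); return np.array([c.min(),r.min(),c.max()+1,r.max()+1.])-.5
print("bbox",bb(ms),bb(mt))
def res(v):
    o=[]
    for p,m in((s,ms),(t,mt)):
        q=proj(p,cyl(*v)); o+=list(np.r_[q.min(0),q.max(0)]-bb(m))
    return o
f=least_squares(res,[.5,.3,0]); print("bottle",f.x,np.round(f.fun,1))
# nests
for n,p,c,r in(("scene",s,(326,272),62),("top",t,(316,224),56)):
    g=p["color"].max(2); yy,xx=np.mgrid[:480,:640]
    m=(g<40)&(np.hypot(xx-c[0],yy-c[1])<r)
    print(n,blobs(m,40))
    cv2.imwrite(f"pics/c_{n}.png",cv2.resize(p["color"][c[1]-100:c[1]+75,c[0]-135:c[0]+135,::-1],None,fx=2.9,fy=2.9,interpolation=cv2.INTER_CUBIC))
    for a in("load_nest","push_post"):
        for d in ctrl.cut_out(p,a): print(n,a,d["conf"],bb(d["pixels"]),d["pixels"].sum())
    # 60mm ambers in scene
cv2.imwrite("pics/both.png",np.vstack([cv2.resize(s["color"][170:350,220:460,::-1],(800,600))[:300*1],cv2.resize(t["color"][170:290,160:400,::-1],(800,400))[100:400]]) )
E
```

```text
bbox [384.5 184.5 403.5 215.5] [190.5 262.5 211.5 280.5]
bottle [ 0.4546747   0.29540393 -0.00161447] [-0.2 -0.4  0.1  0.6 -1.1 -0.4  1.   0.5]
scene [([308.6, 244.1], [300, 239, 18, 11, 150]), ([345.6, 245.7], [337, 241, 19, 11, 153]), ([364.1, 271.6], [355, 266, 19, 13, 167]), ([343.9, 298.4], [334, 292, 21, 14, 210])]
scene load_nest 0.57 [268.5 228.5 383.5 324.5] 7390
scene push_post 0.72 [268.5 229.5 383.5 323.5] 7137
top [([317.4, 188.0], [308, 179, 19, 19, 263]), ([285.3, 203.1], [276, 194, 19, 19, 278]), ([282.4, 238.7], [273, 230, 20, 19, 286]), ([312.0, 258.9], [303, 250, 19, 19, 290])]
top load_nest 0.67 [260.5 171.5 366.5 274.5] 7741
top push_post 0.82 [259.5 172.5 368.5 274.5] 7763
top push_post 0.45 [259.5 156.5 398.5 279.5] 9927
```

View pics/c_scene.png

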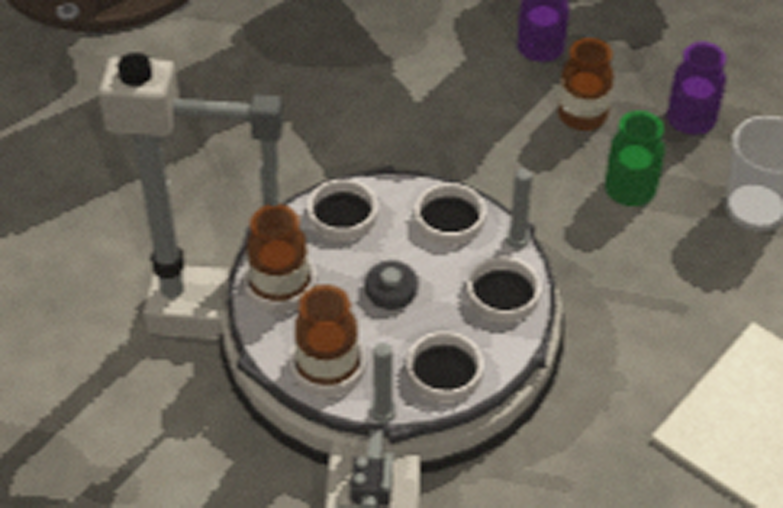

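View pics/c_top.png

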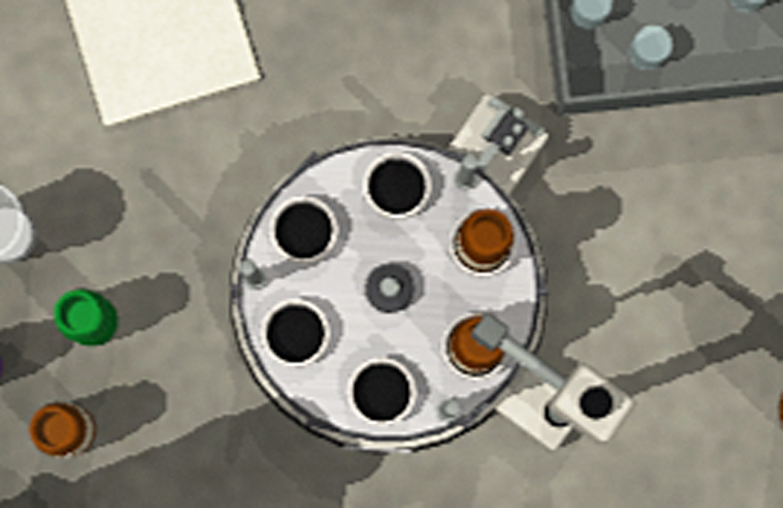

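The scene crop shows the amber bottle with its band at about (394,201), and purple and green look-alikes around it. The top crop shows the empty loading nest at (312,259), the left post top at about (267,217), and the nozzle arm over done_a. Next I fit the stand pose.

```bash
python3 - <<'E'
from h import *
from scipy.optimize import least_squares
s=ctrl.snapshot("scene"); t=ctrl.snapshot("top")
S=dict(zip([180,120,60,0],[(308.6,244.1),(345.6,245.7),(364.1,271.6),(343.9,298.4)]))
T=dict(zip([0,60,120,180],[(317.4,188.0),(285.3,203.1),(282.4,238.7),(312.0,258.9)]))
def pts(v,angs,r=.092): 
    a=np.radians(angs)+v[2]; return np.c_[v[0]+r*np.cos(a),v[1]+r*np.sin(a),0*a+v[3]]
def fit(sets):
    def res(v): return np.concatenate([(proj(p,pts(v,list(D)))-np.array(list(D.values()))).ravel() for p,D in sets])
    return least_squares(res,[.55,0,0,.06],x_scale=[.1,.1,.1,.02])
f=fit([(s,S),(t,T)]); print(f.x,np.degrees(f.x[2]),f.fun.round(1))
for p,D in((s,S),(t,T)):
    for a in D: print(a,onz(p,D[a],.060).round(4),end=" ")
    print()
v=f.x
for n,a,r,z in(("nest",180,.092,.052),("post",90,.12,.135),("noz",238,.092,.15)):
    X=pts([*v[:3],z],[a],r); print(n,X.round(4),proj(s,X).round(1),proj(t,X).round(1))
for n in("reagent","beaker"):
  for p,z in((s,.08),(t,.17)):
    d=ctrl.boxes_of(p,n)
    if d: print(n,onz(p,np.array(d[0]["xy"])*[640,480],z/2).round(3))
for uv in((209,232),(169,248),(194,310)): print("lookalike",onz(t,uv,.06).round(3))
o=ctrl.get_obs(); print(o["tool_pos"],o["orientation"],o["clock"])
w=ctrl.snapshot("wrist"); cv2.imwrite("pics/w0.png",w["color"][...,::-1])
R=cv2.Rodrigues(np.float64(w["rvec"]))[0]; print("cam",-R.T@np.float64(w["tvec"]).ravel(),R.T[:,2],w["vertical_fov"])
E
```

```text
[ 0.57534125 -0.00084078 -0.08468968  0.05489987] -4.852361465394702 [ 0.3  0.1  0.2 -0.   0.1  0.   0.  -0.1  0.1  0.1  0.1  0.2  0.2  0.
  0.2 -0. ]
180 [0.487  0.0043 0.06  ] 120 [0.5398 0.0794 0.06  ] 60 [0.6308 0.0719 0.06  ] 0 [ 0.6703 -0.011   0.06  ] 
0 [ 0.6663 -0.0083  0.06  ] 60 [0.6277 0.0747 0.06  ] 120 [0.5358 0.0827 0.06  ] 180 [0.4834 0.0075 0.06  ] 
nest [[0.4837 0.0069 0.052 ]] [[308.9 244.9]] [[312.2 258.9]]
post [[0.5855 0.1187 0.135 ]] [[371.3 230.5]] [[265.9 215.9]]
noz [[ 0.5202 -0.0745  0.15  ]] [[285.1 241. ]] [[346.4 241.5]]
reagent [ 0.444 -0.4    0.04 ]
reagent [ 0.468 -0.385  0.085]
beaker [0.64  0.349 0.04 ]
beaker [0.632 0.35  0.085]
lookalike [0.555 0.27  0.06 ]
lookalike [0.515 0.371 0.06 ]
lookalike [0.358 0.306 0.06 ]
[0.24084039 0.63053134 0.29216772] [ 1.79998379e+02 -5.09467281e-04 -2.09040646e+01] 1.5
cam [0.30236751 0.60664055 0.38530605] [-0.23367289  0.08868371 -0.96826245] 71.03547218542587
```

```bash
cat >> h.py <<'E'
def delta(frm,yaw,to,yaw2):
    c,s=np.cos(np.radians(yaw)),np.sin(np.radians(yaw)); d=np.subtract(to,frm)
    return np.round(np.array([c*d[0]+s*d[1], s*d[0]-c*d[1], -d[2]])/.8,4), round((yaw-yaw2)/90,4), np.round(np.linalg.norm(d)/.0417,1)
E
python3 -c "
from h import *
print(delta([.241,.631,.292],-20.9,[.4547,.2954,.21],-5))"
```

```text
(array([0.3992, 0.2966, 0.1025]), -0.1767, np.float64(9.7))
```

View pics/w0.png

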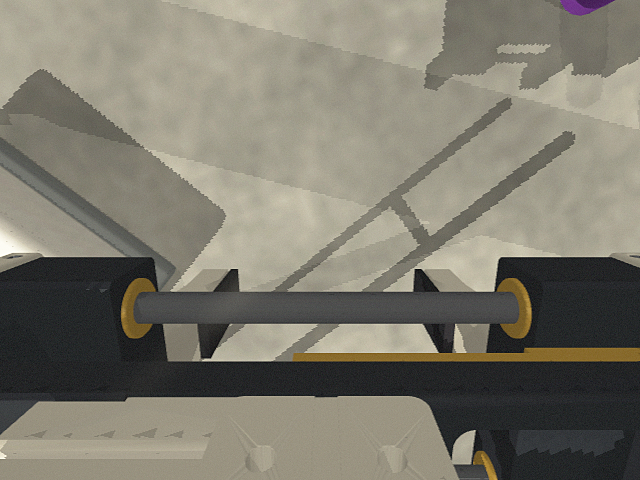

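The wrist view shows the finger pads at about (220,310) and (435,310) and one purple look-alike at (585,5). Now moving to a hover over the amber bottle.

>>> send_rows --deltas '[[[0.038,0.028,0.01],0],[[0.078,0.058,0.02],0],[[0.118,0.088,0.03],0],[[0.158,0.118,0.04],0],[[0.198,0.148,0.05],0]]' --gripper 0.85

```text
clock: 1.97
tool_pos: [0.3471, 0.4618, 0.252]
orientation: [-180.0, -0.0, -20.9]
force: [2.3, 0.5, -0.7]
opening: 0.0749
gripper_force: 0.0
```

>>> send_rows --deltas '[[[0.04,0.03,0.01],-0.035],[[0.081,0.06,0.021],-0.07],[[0.121,0.09,0.032],-0.105],[[0.161,0.12,0.042],-0.14],[[0.2012,0.1486,0.0525],-0.1767]]'

```text
clock: 2.38
tool_pos: [0.4552, 0.2932, 0.2103]
orientation: [-180.0, -0.0, -4.8]
force: [0.6, 0.7, -0.6]
opening: 0.0745
gripper_force: 0.0
```

>>> send_rows --deltas '[[[0,0,0],0],[[0,0,0],0],[[0,0,0],0],[[0,0,0],0],[[0,0,0],0]]'

```text
clock: 2.8
tool_pos: [0.4542, 0.2961, 0.2105]
orientation: [-180.0, -0.0, -4.9]
force: [-0.6, 0.6, 0.1]
opening: 0.0744
gripper_force: 0.0
```

```bash
python3 - <<'E'
from h import *
o=ctrl.get_obs(); print(o["tool_pos"],o["orientation"],o["clock"],o["opening"])
w=ctrl.snapshot("wrist"); t=ctrl.snapshot("top")
for p in(w,): print([(np.round(np.array(d["xy"])*[640,480],1).tolist(),round(d["conf"],2)) for d in ctrl.boxes_of(p,"bottle")])
X=cyl(.4547,.2954,0); im=w["color"][...,::-1].copy()
for u in proj(w,X): cv2.circle(im,tuple(int(a) for a in u),1,(0,255,0),-1)
cv2.imwrite("pics/w1.png",im)
E
```

```text
[0.45416757 0.29610771 0.21048442] [-1.79964437e+02 -2.34324721e-02 -4.92475547e+00] 2.8 0.07442106756002392
[([347.4, 91.5], 0.98), ([329.5, 238.0], 0.87), ([208.4, 169.3], 0.61), ([312.9, 339.4], 0.58)]
```

View pics/w1.png

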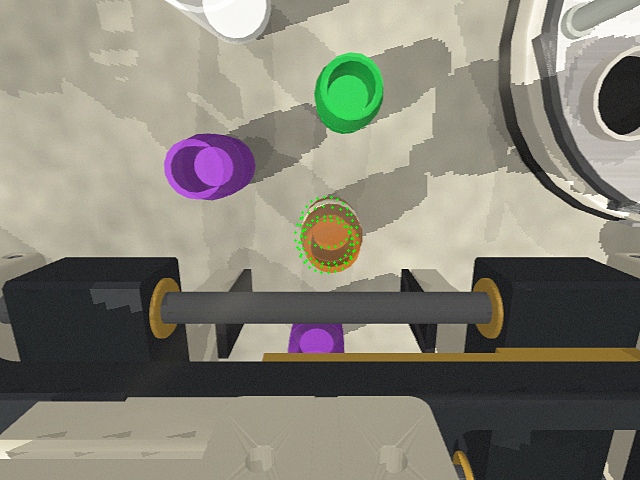

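The wrist view shows the amber bottle centred at about (330,237). The model outline sits roughly 3 px to its left. The purple at (312,340) is behind it and the green is at (348,92). I refine with the wrist mask.

```bash
cat >> h.py <<'E'
from scipy.optimize import least_squares
def bb(m): r,c=np.where(m); return np.array([c.min(),r.min(),c.max()+1,r.max()+1.])-.5
def amber(p,uv,rad=45):
    h=cv2.cvtColor(p["color"],cv2.COLOR_RGB2HSV); yy,xx=np.mgrid[:480,:640]
    return (h[...,0]>4)&(h[...,0]<18)&(h[...,1]>120)&(np.hypot(xx-uv[0],yy-uv[1])<rad)
E
python3 - <<'E'
from h import *
w=ctrl.snapshot("wrist")
for d in ctrl.cut_out(w,"bottle"):
    if np.hypot(*(np.array(d["xy"])*[640,480]-[330,237]))<15: m=d["pixels"]
print(bb(m),bb(amber(w,(330,237))))
def res(v,z=0):
    q=proj(w,cyl(v[0],v[1],z)); return np.r_[q.min(0),q.max(0)]-bb(m)
f=least_squares(res,[.455,.295]); print(f.x,f.fun.round(1))
# load nest rim in wrist view: none. project grasp point of tool
o=ctrl.get_obs(); print(proj(w,[[*o["tool_pos"][:2],o["tool_pos"][2]-.047]]))
print(delta([.4547,.2954,.21],-5,[*f.x,.21],-5))
E
```

```text
[299.5 196.5 361.5 272.5] [300.5 196.5 361.5 272.5]
[0.45474403 0.29207768] [-0.2  0.1  0.2 -0.1]
[[326.12173619 299.79189376]]
(array([ 0.0004,  0.0041, -0.    ]), 0.0, np.float64(0.1))
```

>>> send_rows --deltas '[[[0.0004,0.003,0.03],0],[[0.0004,0.003,0.065],0],[[0.0004,0.003,0.1],0],[[0.0004,0.003,0.13],0],[[0.0004,0.003,0.1485],0]]'

```text
clock: 3.47
tool_pos: [0.4537, 0.2919, 0.089]
orientation: [179.9, 0.1, -5.0]
force: [-0.6, -0.3, 0.1]
opening: 0.0746
gripper_force: 0.0
```

>>> send_rows --deltas '[[[0,0,0],0],[[0,0,0],0],[[0,0,0],0],[[0,0,0],0],[[0,0,0],0]]' --gripper 0.4

```text
clock: 3.88
tool_pos: [0.4551, 0.2931, 0.0927]
orientation: [-179.9, -0.1, -5.0]
force: [0.3, -0.2, 2.2]
opening: 0.0474
gripper_force: 30.0
```

>>> send_rows --deltas '[[[0,0,0],0],[[0,0,0],0],[[0,0,0],0],[[0,0,0],0],[[0,0,0],0]]'

```text
clock: 4.3
tool_pos: [0.4551, 0.293, 0.0927]
orientation: [-179.9, -0.1, -5.0]
force: [-1.9, -0.0, 7.2]
opening: 0.0477
gripper_force: 30.0
```

>>> send_rows --deltas '[[[0,0,-0.015],0],[[0,0,-0.045],0],[[0,0,-0.08],0],[[0,0,-0.12],0],[[0,0,-0.1485],0]]'

```text
clock: 4.72
tool_pos: [0.4549, 0.2928, 0.2131]
orientation: [-179.9, -0.1, -5.0]
force: [0.2, 1.1, -1.7]
opening: 0.0473
gripper_force: 30.0
```

```bash
python3 -c "
from h import *
a=np.array([.455,.293,.21]);b=np.array([.4837,.0069,.21])
y=[-5,-35,-65,-94.85]
for i in range(3): print(delta(a+(b-a)*i/3,y[i],a+(b-a)*(i+1)/3,y[i+1]))
print(ctrl.get_obs()['opening'])"
```

```text
(array([ 0.0223,  0.1177, -0.    ]), 0.3333, np.float64(2.3))
(array([ 0.0782,  0.0908, -0.    ]), 0.3333, np.float64(2.3))
(array([ 0.1131,  0.0395, -0.    ]), 0.3317, np.float64(2.3))
0.04730716059188341
```

>>> send_rows --deltas '[[[0.004,0.022,0],0.065],[[0.009,0.046,0],0.13],[[0.0134,0.07,0],0.2],[[0.018,0.094,0],0.267],[[0.0223,0.1177,0],0.3333]]'

```text
clock: 5.13
tool_pos: [0.464, 0.1962, 0.2105]
orientation: [-180.0, 0.0, -35.3]
force: [-0.2, 1.2, -1.2]
opening: 0.0477
gripper_force: 30.0
```

>>> send_rows --deltas '[[[0.016,0.018,0],0.065],[[0.031,0.036,0],0.13],[[0.047,0.054,0],0.2],[[0.063,0.073,0],0.267],[[0.0782,0.0908,0],0.3333]]'

```text
clock: 5.55
tool_pos: [0.4735, 0.1007, 0.2105]
orientation: [-180.0, 0.0, -65.3]
force: [0.4, 0.0, -1.3]
opening: 0.0475
gripper_force: 30.0
```

>>> send_rows --deltas '[[[0.023,0.008,0],0.065],[[0.046,0.016,0],0.13],[[0.07,0.025,0],0.2],[[0.093,0.032,0],0.267],[[0.1131,0.0395,0],0.3317]]'

```text
clock: 5.97
tool_pos: [0.4833, 0.0053, 0.2105]
orientation: [-180.0, 0.0, -95.2]
force: [-0.2, -0.0, -1.2]
opening: 0.0476
gripper_force: 30.0
```

>>> send_rows --deltas '[[[0,0,0],0],[[0,0,0],0],[[0,0,0],0],[[0,0,0],0],[[0,0,0],0]]'

```text
clock: 6.38
tool_pos: [0.4834, 0.007, 0.2103]
orientation: [-180.0, 0.0, -94.8]
force: [-0.7, 0.5, -1.5]
opening: 0.0471
gripper_force: 30.0
```

```bash
python3 - <<'E'
from h import *
o=ctrl.get_obs(); print(o["tool_pos"],o["orientation"],o["clock"],o["opening"])
w=ctrl.snapshot("wrist"); s=ctrl.snapshot("scene"); t=ctrl.snapshot("top")
im=w["color"][...,::-1].copy()
def ring(x,y,z,r): a=np.linspace(0,6.28,40); return np.c_[x+r*np.cos(a),y+r*np.sin(a),0*a+z]
for u in proj(w,ring(.4837,.0069,.066,.0265)): cv2.circle(im,tuple(int(a) for a in u),1,(0,255,0),-1)
for u in proj(w,ring(o["tool_pos"][0],o["tool_pos"][1],o["tool_pos"][2]-.0915,.024)): cv2.circle(im,tuple(int(a) for a in u),1,(255,0,0),-1)
cv2.imwrite("pics/w2.png",im)
cv2.imwrite("pics/st.png",np.vstack([cv2.resize(s["color"][170:320,220:420,::-1],(400,300)),cv2.resize(t["color"][170:320,220:420,::-1],(400,300))]))
E
```

```text
[0.48339822 0.00702102 0.210274  ] [-1.79987009e+02  1.16216780e-02 -9.47545224e+01] 6.3833 0.047058843841084545
```

View pics/w2.png

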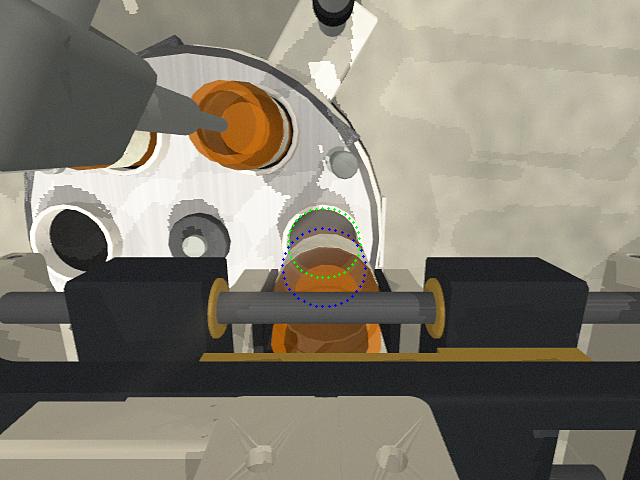

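The wrist view shows the nozzle tip at about (215,125), the nest ring near (323,240) with its true position a few px left of the green prediction, and the held bottle centred at about (326,300). I quantify this from edge profiles.

```bash
python3 - <<'E'
from h import *
w=ctrl.snapshot("wrist"); c=w["color"].astype(int)
for r in(218,224,230): print(r,[int(x) for x in c[r,278:372,:].sum(1)//3])
for r in(250,280): print(r,[tuple(int(q) for q in x) for x in c[r,270:290]],[tuple(int(q) for q in x) for x in c[r,362:382]])
print("col324",[int(x) for x in c[200:240,324].sum(1)//3])
a=np.linspace(0,6.28,80)
for r,z in((.0265,.066),(.03,.066),(.0265,.052)):
  q=proj(w,np.c_[.4837+r*np.cos(a),.0069+r*np.sin(a),0*a+z])
  for row in(218,224,230):
    k=np.where(np.abs(q[:,1]-row)<2.0)[0]; print(r,z,row,q[k,0].min().round(1) if len(k) else 0,q[k,0].max().round(1) if len(k) else 0)
  print("top row",q[:,1].min())
# other empty nest at 120 deg: dark blob
g=w["color"].max(2); yy,xx=np.mgrid[:480,:640]
print(blobs((g<45)&(xx>30)&(xx<130)&(yy>190)&(yy<290),200))
v=[.57534,-.00084,np.radians(-4.852)]
an=np.radians(120)+v[2]; print(proj(w,[[v[0]+.092*np.cos(an),v[1]+.092*np.sin(an),z] for z in(.052,.055,.066)]))
m=amber(w,(242,125),70); print("done_a",bb(m)); an=np.radians(240)+v[2]; q=proj(w,cyl(v[0]+.092*np.cos(an),v[1]+.092*np.sin(an),.052)); print(q.min(0),q.max(0))
print(proj(w,[[v[0],v[1],.08]]))
E
```

```text
218 [145, 153, 152, 152, 151, 155, 158, 158, 157, 160, 161, 157, 153, 146, 219, 248, 248, 251, 255, 255, 201, 62, 66, 73, 89, 89, 91, 90, 98, 96, 100, 100, 104, 104, 111, 108, 108, 105, 100, 107, 104, 106, 108, 103, 106, 106, 110, 107, 109, 107, 107, 109, 107, 105, 105, 110, 108, 108, 109, 111, 109, 109, 107, 107, 110, 104, 99, 83, 191, 254, 255, 253, 253, 255, 237, 178, 160, 232, 243, 241, 239, 238, 237, 237, 235, 234, 236, 235, 234, 237, 236, 244, 232, 160]
224 [153, 153, 160, 157, 154, 157, 158, 153, 148, 221, 247, 249, 251, 255, 237, 110, 63, 78, 84, 86, 91, 95, 93, 101, 102, 98, 103, 107, 108, 107, 107, 108, 112, 110, 107, 108, 107, 109, 111, 108, 110, 108, 101, 112, 109, 107, 106, 110, 100, 105, 104, 106, 106, 110, 105, 103, 106, 105, 107, 103, 109, 108, 103, 103, 106, 104, 101, 103, 98, 103, 104, 97, 94, 71, 225, 255, 254, 253, 248, 219, 226, 237, 238, 239, 236, 237, 237, 237, 237, 238, 239, 240, 252, 190]
230 [197, 151, 161, 159, 153, 143, 222, 249, 248, 250, 253, 251, 146, 71, 90, 96, 96, 101, 102, 104, 105, 109, 107, 109, 109, 102, 104, 109, 105, 105, 107, 106, 106, 113, 11
[... 1661 characters left out ...]
 108, 110, 104, 105, 101, 104, 111, 106, 104, 107, 111, 107, 108, 106, 107, 108, 102, 178, 164, 165, 171, 173, 171]
0.0265 0.066 218 298.2 350.8
0.0265 0.066 224 292.9 354.4
0.0265 0.066 230 290.4 358.2
top row 208.60834530548556
0.03 0.066 218 292.5 356.5
0.03 0.066 224 288.7 360.1
0.03 0.066 230 284.8 362.8
top row 203.7398184762962
0.0265 0.052 218 296.1 351.2
0.0265 0.052 224 293.3 355.5
0.0265 0.052 230 290.7 357.3
top row 205.47244763003553
[([88.6, 255.8], [50, 210, 80, 80, 2352])]
[[268.98221724 331.91478283]
 [268.38757867 333.82297737]
 [266.09625126 341.17584461]]
done_a [188.5  79.5 291.5 170.5]
[189.08093036  80.17533219] [293.20526498 170.12280982]
[[191.22856356 249.7971866 ]]
```

```bash
python3 - <<'E'
from h import *
w=ctrl.snapshot("wrist"); o=ctrl.get_obs()
x,y,z=o["tool_pos"]; q=proj(w,cyl(x,y,z-.0922)); print(q.min(0),q.max(0)); print(w["color"][222:240:2,324])
im=cv2.resize(w["color"][190:360,220:430,::-1],None,fx=3.5,fy=3.5,interpolation=cv2.INTER_CUBIC)
cv2.imwrite("pics/w3.png",im)
E
```

```text
[267.94754662 228.48948185] [379.72628742 391.53878843]
[[116 109 100]
 [114 110 100]
 [102  99  92]
 [134 111  95]
 [133 109  91]
 [126 101  83]
 [185 182 159]
 [180 169 149]
 [185 178 155]]
```

View pics/w3.png

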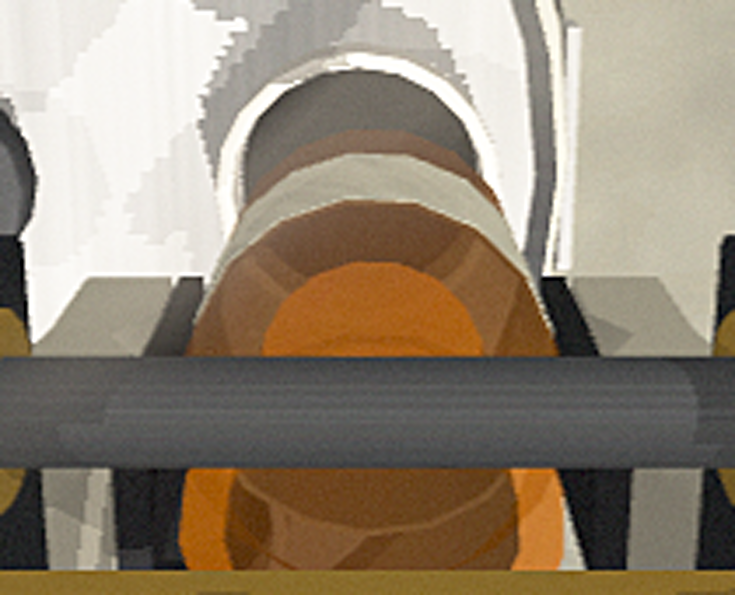

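The crop shows the bottle base edge at about row 227, within 1 px of the prediction. The nest bore is centred about 2.3 px left of the bottle. I shift about 1.6 mm inward and 1 mm back, then lower.

>>> send_rows --deltas '[[[-0.0013,-0.002,0.008],0],[[-0.0013,-0.002,0.02],0],[[-0.0013,-0.002,0.032],0],[[-0.0013,-0.002,0.042],0],[[-0.0013,-0.002,0.048],0]]'

```text
clock: 7.05
tool_pos: [0.4843, 0.0071, 0.1699]
orientation: [179.9, -0.1, -94.9]
force: [0.7, 0.2, -1.1]
opening: 0.0474
gripper_force: 30.0
```

>>> send_rows --deltas '[[[0,0,0],0],[[0,0,0],0],[[0,0,0],0],[[0,0,0],0],[[0,0,0],0]]'

```text
clock: 7.47
tool_pos: [0.4853, 0.0074, 0.1722]
orientation: [-180.0, 0.0, -94.8]
force: [0.5, -0.1, -1.6]
opening: 0.0474
gripper_force: 30.0
```

```bash
python3 - <<'E'
from h import *
w=ctrl.snapshot("wrist"); o=ctrl.get_obs(); print(o["tool_pos"],o["force"])
x,y,z=o["tool_pos"]; q=proj(w,cyl(x,y,z-.0922)); print(q.min(0))
cv2.imwrite("pics/w4.png",cv2.resize(w["color"][190:360,220:430,::-1],None,fx=3.5,fy=3.5,interpolation=cv2.INTER_CUBIC))
E
```

```text
[0.48525581 0.0074014  0.17212612] [ 0.10652903  0.6446089  -1.82338635]
[268.21488485 228.49151155]
```

View pics/w4.png

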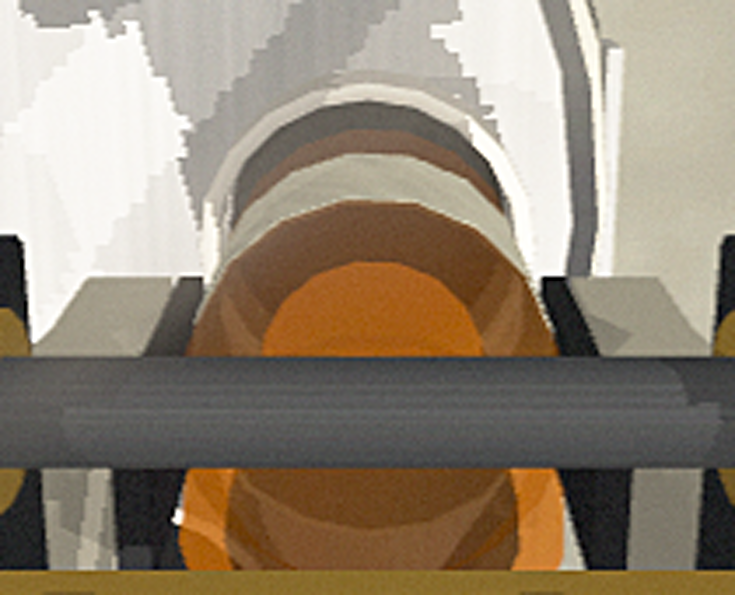

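The bottle sits centred above the ring, with gaps equal left and right in the crop (235 to 240, 500 to 505). Extrapolating the base and rim rows (227 and 218.6) also gives a centred entry. Now lowering.

>>> send_rows --deltas '[[[0,0,0.006],0],[[0,0,0.012],0],[[0,0,0.018],0],[[0,0,0.024],0],[[0,0,0.028],0]]'

```text
clock: 7.93
tool_pos: [0.4848, 0.0072, 0.1485]
orientation: [179.9, -0.0, -94.8]
force: [0.2, -0.3, -1.8]
opening: 0.0476
gripper_force: 30.0
```

>>> send_rows --deltas '[[[0,0,0.0012],0],[[0,0,0.0025],0],[[0,0,0.0038],0],[[0,0,0.005],0],[[0,0,0.005],0]]'

```text
clock: 8.35
tool_pos: [0.4851, 0.0074, 0.1453]
orientation: [-180.0, 0.0, -94.8]
force: [0.9, -0.9, -1.0]
opening: 0.0477
gripper_force: 30.0
```

>>> send_rows --deltas '[[[0,0,0.0005],0],[[0,0,0.001],0],[[0,0,0.0015],0],[[0,0,0.002],0],[[0,0,0.002],0]]'

```text
clock: 8.77
tool_pos: [0.4851, 0.0074, 0.1446]
orientation: [-180.0, 0.0, -94.8]
force: [-3.7, 0.7, 8.8]
opening: 0.0474
gripper_force: 30.0
```

>>> send_rows --deltas '[[[0,0,-0.0005],0],[[0,0,-0.0008],0],[[0,0,-0.0008],0],[[0,0,-0.0008],0],[[0,0,-0.0008],0]]'

```text
clock: 9.18
tool_pos: [0.4852, 0.0074, 0.1447]
orientation: [-180.0, 0.0, -94.8]
force: [-2.3, 1.3, 6.0]
opening: 0.0475
gripper_force: 30.0
```

>>> send_rows --deltas '[[[0,0,0],0],[[0,0,0],0],[[0,0,0],0],[[0,0,0],0],[[0,0,0],0]]' --gripper 0.75

```text
clock: 9.6
tool_pos: [0.4851, 0.0073, 0.1443]
orientation: [180.0, -0.0, -94.8]
force: [0.9, 0.2, 0.7]
opening: 0.0649
gripper_force: 0.0
```

>>> send_rows --deltas '[[[0,0,-0.02],0],[[0,0,-0.05],0],[[0,0,-0.08],0],[[0,0,-0.11],0],[[0,0,-0.14],0]]'

```text
clock: 10.02
tool_pos: [0.4849, 0.0072, 0.2575]
orientation: [180.0, -0.0, -94.9]
force: [0.8, 0.2, -0.0]
opening: 0.0659
gripper_force: 0.0
```

```bash
python3 - <<'E'
from h import *
w=ctrl.snapshot("wrist"); s=ctrl.snapshot("scene");t=ctrl.snapshot("top"); o=ctrl.get_obs(); print(o["tool_pos"],o["force"],o["orientation"],o["clock"])
for n,p in(("w",w),("s",s),("t",t)): print(n,[(np.round(np.array(d["xy"])*[640,480],1).tolist(),round(d["conf"],2)) for d in ctrl.boxes_of(p,"bottle")])
for a in(180,240,300):
  a=np.radians(a-4.852); X=cyl(.57534+.092*np.cos(a),-.00084+.092*np.sin(a),.052)
  for p in(w,s,t): q=proj(p,X); print(((q.min(0)+q.max(0))/2).round(1),end=" ")
  print()
cv2.imwrite("pics/w5.png",np.hstack([w["color"],s["color"][170:330,230:390].repeat(3,0).repeat(3,1)[:480]])[...,::-1][:, :1120:1])
cv2.imwrite("pics/w5.png",cv2.resize(cv2.imread("pics/w5.png"),(800,343)))
E
```

```text
[0.48595322 0.00761652 0.25825918] [-0.222454    0.24999489 -0.61593891] [-1.79783869e+02  1.03361477e-01 -9.48413622e+01] 10.1667
w [([319.8, 238.4], 0.58)]
s [([377.4, 180.1], 0.87), ([434.3, 200.8], 0.87), ([309.2, 236.5], 0.68), ([412.3, 226.5], 0.55)]
t [([212.3, 231.3], 0.71), ([167.3, 248.5], 0.63)]
[326.1 238.4] [308.5 234.7] [312.4 258.3] 
[260.6 129.7] [286.5 259.1] [345.3 242.4] 
[132.1 129.7] [303.2 287.4] [347.8 206.4]
```

The bottle is released in the nest: its detections match the predicted pose in all views to a few px. Now I close the fingers and move round to the clockwise side of the push post.

```bash
python3 -c "
from h import *
a=np.array([.4855,.0075,.257]);b=np.array([.6204,.1157,.257])
y=[-94.85,-64.85,-34.85,-4.85]
for i in range(3): print(delta(a+(b-a)*i/3,y[i],a+(b-a)*(i+1)/3,y[i+1]))"
```

```text
(array([-0.0497, -0.0522, -0.    ]), -0.3333, np.float64(1.4))
(array([-0.0169, -0.07  , -0.    ]), -0.3333, np.float64(1.4))
(array([ 0.0204, -0.0691, -0.    ]), -0.3333, np.float64(1.4))
```

>>> send_rows --deltas '[[[-0.01,-0.01,0],-0.065],[[-0.02,-0.02,0],-0.13],[[-0.03,-0.03,0],-0.2],[[-0.04,-0.042,0],-0.267],[[-0.0497,-0.0522,0],-0.3333]]' --gripper 0

```text
clock: 10.73
tool_pos: [0.5301, 0.0436, 0.255]
orientation: [179.9, 0.0, -64.6]
force: [-0.8, 0.0, -0.0]
opening: 0.0379
gripper_force: 0.0
```

>>> send_rows --deltas '[[[-0.003,-0.014,0],-0.065],[[-0.007,-0.028,0],-0.13],[[-0.01,-0.042,0],-0.2],[[-0.0135,-0.056,0],-0.267],[[-0.0169,-0.07,0],-0.3333]]'

```text
clock: 11.15
tool_pos: [0.575, 0.0796, 0.2548]
orientation: [179.9, 0.1, -34.6]
force: [0.4, 0.3, -0.4]
opening: 0.0052
gripper_force: 0.0
```

>>> send_rows --deltas '[[[0.004,-0.014,0],-0.065],[[0.008,-0.028,0],-0.13],[[0.012,-0.042,0],-0.2],[[0.016,-0.056,0],-0.267],[[0.0204,-0.0691,0],-0.3333]]'

```text
clock: 11.57
tool_pos: [0.62, 0.1158, 0.2546]
orientation: [179.9, 0.1, -4.6]
force: [-0.0, 0.7, 0.2]
opening: 0.0005
gripper_force: 0.0
```

>>> send_rows --deltas '[[[0,0,0],0],[[0,0,0.03],0],[[0,0,0.06],0],[[0,0,0.09],0],[[0,0,0.12],0]]'

```text
clock: 11.98
tool_pos: [0.6191, 0.115, 0.1584]
orientation: [180.0, 0.1, -5.0]
force: [-0.6, 0.5, -0.1]
opening: 0.0001
gripper_force: 0.0
```

>>> send_rows --deltas '[[[0,0,0],0],[[0,0,0],0],[[0,0,0],0],[[0,0,0],0],[[0,0,0],0]]'

```text
clock: 12.4
tool_pos: [0.6207, 0.1158, 0.1621]
orientation: [-179.9, -0.1, -4.9]
force: [-0.9, -0.7, 0.5]
opening: 0.0004
gripper_force: 0.0
```

```bash
python3 - <<'E'
from h import *
w=ctrl.snapshot("wrist"); o=ctrl.get_obs(); print(o["tool_pos"],o["force"],o["orientation"],o["clock"],o["opening"])
im=cv2.cvtColor(w["color"],cv2.COLOR_RGB2BGR)
t=ctrl.snapshot("top")
for p in(w,t): print(proj(p,[[.5855,.1187,.135],[.5872,.1187,.135],[*o["tool_pos"][:2],o["tool_pos"][2]-.066]]).round(1).tolist())
g=t["color"][195:235,250:310].copy()
cv2.imwrite("pics/x.png",np.hstack([cv2.resize(im,(640,480)),cv2.resize(t["color"][170:290,280-40:300,::-1],(160,320),interpolation=cv2.INTER_CUBIC)[:320].copy() if 0 else np.zeros((480,1,3),np.uint8)]))
E
```

```text
[0.62050006 0.11574628 0.16189883] [-0.01914495  0.42752951  0.45182012] [-1.79933656e+02 -1.15692502e-01 -4.86752640e+00] 12.45 0.0005728246030443673
[[325.7, 398.0], [325.3, 394.5], [325.7, 284.3]]
[[265.9, 215.9], [265.9, 215.2], [268.3, 203.9]]
```

>>> send_rows --deltas '[[[-0.005,0,0],0],[[-0.01,0,0],0],[[-0.014,0,0],0],[[-0.016,0,0],0],[[-0.017,0,0],0]]'

```text
clock: 12.92
tool_pos: [0.606, 0.1167, 0.1606]
orientation: [-180.0, -0.0, -4.8]
force: [0.2, -0.7, 0.4]
opening: 0.0001
gripper_force: 0.0
```

>>> send_rows --deltas '[[[-0.001,0,0],0],[[-0.002,0,0],0],[[-0.003,0,0],0],[[-0.004,0,0],0],[[-0.005,0,0],0]]'

```text
clock: 13.33
tool_pos: [0.6032, 0.1172, 0.1607]
orientation: [-180.0, -0.1, -4.8]
force: [4.3, -0.2, -0.2]
opening: 0.0003
gripper_force: 1.8
```

Contact felt at x of about 0.603 with 4 N drag. Pushing along the arc, 5° per call.

>>> send_rows --deltas '[[[-0.0026,-0.0003,0],-0.0111],[[-0.0053,-0.0006,0],-0.0222],[[-0.0079,-0.0009,0],-0.0333],[[-0.0105,-0.0011,0],-0.0444],[[-0.0132,-0.0012,0],-0.0556]]'

```text
clock: 13.75
tool_pos: [0.592, 0.119, 0.1606]
orientation: [-180.0, -0.0, 0.3]
force: [4.4, 0.8, 1.1]
opening: 0.0002
gripper_force: 1.9
```

>>> send_rows --deltas '[[[-0.0026,-0.0003,0],-0.0111],[[-0.0053,-0.0006,0],-0.0222],[[-0.0079,-0.0009,0],-0.0333],[[-0.0105,-0.0011,0],-0.0444],[[-0.0132,-0.0012,0],-0.0556]]'

```text
clock: 14.17
tool_pos: [0.5813, 0.1198, 0.1605]
orientation: [180.0, -0.0, 5.3]
force: [5.1, -0.4, 1.4]
opening: 0.0002
gripper_force: 1.8
```

>>> send_rows --deltas '[[[-0.0026,-0.0003,0],-0.0111],[[-0.0053,-0.0006,0],-0.0222],[[-0.0079,-0.0009,0],-0.0333],[[-0.0105,-0.0011,0],-0.0444],[[-0.0132,-0.0012,0],-0.0556]]'

```text
clock: 14.58
tool_pos: [0.5707, 0.1197, 0.1605]
orientation: [180.0, -0.0, 10.3]
force: [4.7, -0.2, 0.3]
opening: 0.0004
gripper_force: 1.9
```

>>> send_rows --deltas '[[[-0.0026,-0.0003,0],-0.0111],[[-0.0053,-0.0006,0],-0.0222],[[-0.0079,-0.0009,0],-0.0333],[[-0.0105,-0.0011,0],-0.0444],[[-0.0132,-0.0012,0],-0.0556]]'

```text
clock: 15.0
tool_pos: [0.5601, 0.1187, 0.1604]
orientation: [180.0, 0.0, 15.3]
force: [5.2, -1.5, 1.3]
opening: 0.0004
gripper_force: 2.1
```

>>> send_rows --deltas '[[[-0.0026,-0.0003,0],-0.0111],[[-0.0053,-0.0006,0],-0.0222],[[-0.0079,-0.0009,0],-0.0333],[[-0.0105,-0.0011,0],-0.0444],[[-0.0132,-0.0012,0],-0.0556]]'

```text
clock: 15.42
tool_pos: [0.5497, 0.1169, 0.1604]
orientation: [180.0, 0.0, 20.3]
force: [5.1, -2.3, 0.6]
opening: 0.0004
gripper_force: 2.3
```

>>> send_rows --deltas '[[[-0.0026,-0.0003,0],-0.0111],[[-0.0053,-0.0006,0],-0.0222],[[-0.0079,-0.0009,0],-0.0333],[[-0.0105,-0.0011,0],-0.0444],[[-0.0132,-0.0012,0],-0.0556]]'

```text
clock: 15.83
tool_pos: [0.5395, 0.114, 0.1604]
orientation: [180.0, 0.0, 25.3]
force: [6.9, -3.3, -0.0]
opening: 0.0005
gripper_force: 2.6
```

>>> send_rows --deltas '[[[-0.0026,-0.0003,0],-0.0111],[[-0.0053,-0.0006,0],-0.0222],[[-0.0079,-0.0009,0],-0.0333],[[-0.0105,-0.0011,0],-0.0444],[[-0.0132,-0.0012,0],-0.0556]]'

```text
clock: 16.25
tool_pos: [0.5297, 0.1104, 0.1604]
orientation: [180.0, -0.0, 30.3]
force: [6.8, -2.6, -0.5]
opening: 0.0004
gripper_force: 2.9
```

The side force is growing inward, so the arc is slightly too wide. I trim about 1.6 mm inward while going on.

>>> send_rows --deltas '[[[-0.0021,0.0002,0],-0.0089],[[-0.0042,0.0004,0],-0.0178],[[-0.0063,0.0006,0],-0.0267],[[-0.0084,0.0008,0],-0.0356],[[-0.0105,0.001,0],-0.0444]]'

```text
clock: 16.67
tool_pos: [0.5224, 0.1064, 0.1604]
orientation: [-179.9, -0.0, 34.2]
force: [1.2, 5.5, 1.7]
opening: 0.0008
gripper_force: 2.7
```

>>> send_rows --deltas '[[[-0.0016,-0.0004,0],-0.0067],[[-0.0032,-0.0007,0],-0.0133],[[-0.0047,-0.001,0],-0.02],[[-0.0063,-0.0012,0],-0.0267],[[-0.0079,-0.0014,0],-0.0333]]'

```text
clock: 17.08
tool_pos: [0.5167, 0.1033, 0.1603]
orientation: [-180.0, -0.0, 37.2]
force: [3.3, 4.2, 0.4]
opening: 0.0002
gripper_force: 2.6
```

>>> send_rows --deltas '[[[-0.0016,-0.0002,0],-0.0067],[[-0.0032,-0.0004,0],-0.0133],[[-0.0047,-0.0005,0],-0.02],[[-0.0063,-0.0006,0],-0.0267],[[-0.0079,-0.0007,0],-0.0333]]'

```text
clock: 17.5
tool_pos: [0.5116, 0.1002, 0.1604]
orientation: [-180.0, -0.1, 40.2]
force: [4.0, 6.3, -0.7]
opening: 0.0004
gripper_force: 3.6
```

>>> send_rows --deltas '[[[-0.0016,-0.0003,0],-0.0067],[[-0.0032,-0.0006,0],-0.0133],[[-0.0047,-0.0008,0],-0.02],[[-0.0063,-0.001,0],-0.0267],[[-0.0079,-0.0012,0],-0.0333]]'

```text
clock: 17.92
tool_pos: [0.5067, 0.0969, 0.1604]
orientation: [180.0, -0.1, 43.2]
force: [6.2, 4.7, -3.0]
opening: 0.0002
gripper_force: 4.3
```

>>> send_rows --deltas '[[[-0.0016,-0.0002,0],-0.0067],[[-0.0032,-0.0004,0],-0.0133],[[-0.0047,-0.0006,0],-0.02],[[-0.0063,-0.0007,0],-0.0267],[[-0.0079,-0.0009,0],-0.0333]]'

```text
clock: 18.33
tool_pos: [0.5021, 0.0934, 0.1605]
orientation: [180.0, -0.2, 46.2]
force: [7.4, 6.5, -5.5]
opening: 0.0008
gripper_force: 5.3
```

>>> send_rows --deltas '[[[-0.0011,-0.0002,0],-0.0044],[[-0.0021,-0.0003,0],-0.0089],[[-0.0032,-0.0004,0],-0.0133],[[-0.0042,-0.0005,0],-0.0178],[[-0.0053,-0.0006,0],-0.0222]]'

```text
clock: 18.75
tool_pos: [0.4991, 0.0911, 0.1605]
orientation: [179.9, -0.2, 48.2]
force: [9.6, 7.3, -7.1]
opening: 0.0005
gripper_force: 6.0
```

>>> send_rows --deltas '[[[-0.0008,0,0.0002],-0.0033],[[-0.0016,0,0.0004],-0.0067],[[-0.0024,-0.0001,0.0006],-0.01],[[-0.0032,-0.0001,0.0008],-0.0133],[[-0.0039,-0.0001,0.0008],-0.0167]]'

```text
clock: 19.17
tool_pos: [0.4963, 0.0884, 0.1603]
orientation: [180.0, -0.1, 49.7]
force: [2.5, 6.8, 3.8]
opening: 0.0003
gripper_force: 3.9
```

>>> send_rows --deltas '[[[-0.0008,-0.0001,0],-0.0033],[[-0.0016,-0.0002,0],-0.0067],[[-0.0024,-0.0003,0],-0.01],[[-0.0032,-0.0004,0],-0.0133],[[-0.0039,-0.0005,0],-0.0167]]'

```text
clock: 19.58
tool_pos: [0.4939, 0.0862, 0.1603]
orientation: [180.0, -0.1, 51.2]
force: [3.3, 5.4, 2.5]
opening: 0.0006
gripper_force: 3.8
```

>>> send_rows --deltas '[[[-0.0008,-0.0001,0],-0.0033],[[-0.0016,-0.0002,0],-0.0067],[[-0.0024,-0.0003,0],-0.01],[[-0.0032,-0.0004,0],-0.0133],[[-0.0039,-0.0005,0],-0.0167]]'

```text
clock: 20.0
tool_pos: [0.491, 0.0833, 0.1599]
orientation: [180.0, -0.0, 52.7]
force: [1.7, 3.8, 4.3]
opening: 0.0005
gripper_force: 2.2
```

>>> send_rows --deltas '[[[-0.0011,-0.0002,-0.0002],-0.0044],[[-0.0021,-0.0003,-0.0004],-0.0089],[[-0.0032,-0.0004,-0.0006],-0.0133],[[-0.0042,-0.0005,-0.0006],-0.0178],[[-0.0053,-0.0006,-0.0006],-0.0222]]'

```text
clock: 20.42
tool_pos: [0.4879, 0.0801, 0.1601]
orientation: [-180.0, 0.0, 54.7]
force: [4.0, 1.0, -0.6]
opening: 0.0005
gripper_force: 2.3
```

>>> send_rows --deltas '[[[-0.0008,-0.0001,0],-0.0033],[[-0.0016,-0.0002,0],-0.0067],[[-0.0024,-0.0003,0],-0.01],[[-0.0032,-0.0004,0],-0.0133],[[-0.0039,-0.0005,0],-0.0167]]'

```text
clock: 20.83
tool_pos: [0.4858, 0.0778, 0.1601]
orientation: [180.0, 0.0, 56.2]
force: [4.1, 2.8, -2.7]
opening: 0.0005
gripper_force: 2.5
```

The push force fell from 12 N to a steady drag of about 4–5 N, so the pawl has clicked in. Now I back off, go over the post and come down on its other side.

>>> send_rows --deltas '[[[0.005,0,0],0],[[0.012,0,0],0],[[0.012,0,-0.025],0],[[0.012,0,-0.06],0],[[0.012,0,-0.085],0]]'

```text
clock: 21.25
tool_pos: [0.4907, 0.0857, 0.2291]
orientation: [-179.9, 0.1, 56.2]
force: [0.6, 0.0, -0.3]
opening: 0.0005
gripper_force: 0.0
```

>>> send_rows --deltas '[[[-0.015,0,0],0],[[-0.035,0,0],0],[[-0.055,0,0],0],[[-0.067,0,0],0],[[-0.067,0,0],0]]'

```text
clock: 21.67
tool_pos: [0.4591, 0.0392, 0.2274]
orientation: [-179.9, 0.1, 56.1]
force: [-0.9, 0.2, 0.2]
opening: 0.0003
gripper_force: 0.0
```

>>> send_rows --deltas '[[[0,0,0.02],0],[[0,0,0.045],0],[[0,0,0.07],0],[[0,0,0.085],0],[[0,0,0.085],0]]'

```text
clock: 22.08
tool_pos: [0.4596, 0.0404, 0.1574]
orientation: [-179.8, 0.3, 56.1]
force: [-0.4, -0.3, 0.1]
opening: 0.0005
gripper_force: 0.0
```

```bash
python3 - <<'E'
from h import *
w=ctrl.snapshot("wrist"); s=ctrl.snapshot("scene");t=ctrl.snapshot("top"); o=ctrl.get_obs(); print(o["tool_pos"],o["force"],o["orientation"],o["clock"])
for n,p in(("s",s),("t",t)):
  print(n,[(np.round(np.array(d["xy"])*[640,480],1).tolist(),round(d["conf"],2)) for d in ctrl.boxes_of(p,"bottle")])
  for th in(55,60,65):
    a=np.radians(th+90-4.852); b=np.radians(th+180-4.852)
    q=proj(p,cyl(.57534+.092*np.cos(b),-.00084+.092*np.sin(b),.052)); print(th,"post",proj(p,[[.57534+.12*np.cos(a),-.00084+.12*np.sin(a),.135]]).round(1),"bottle",((q.min(0)+q.max(0))/2).round(1))
  g=p["color"].max(2); yy,xx=np.mgrid[:480,:640]; c=(326,272) if n=="s" else (316,224)
  print(blobs((g<40)&(np.hypot(xx-c[0],yy-c[1])<60),60))
A=cv2.resize(s["color"][170:350,220:460,::-1],(520,390)); B=cv2.resize(t["color"][150:300,220:420,::-1],(280,210)); C=np.zeros((390,280,3),np.uint8); C[:210]=B
cv2.imwrite("pics/f.png",np.hstack([A,C]))
E
```

```text
[0.46165615 0.04133628 0.16059166] [-0.30771136  0.19465837 -0.82515639] [1.79988641e+02 1.74595672e-02 5.61706012e+01] 22.2333
s [([379.2, 178.6], 0.8), ([433.1, 202.3], 0.79), ([287.1, 260.1], 0.75), ([452.1, 230.8], 0.74), ([411.0, 229.4], 0.65)]
55 post [[332.5 211. ]] bottle [287.  256.5]
60 post [[328.2 210.7]] bottle [286.5 259.1]
65 post [[323.9 210.6]] bottle [286.3 261.8]
[([310.3, 220.5], [296, 214, 33, 10, 143]), ([307.1, 244.9], [298, 240, 19, 11, 155]), ([344.9, 244.8], [336, 240, 18, 11, 136]), ([362.3, 270.0], [355, 265, 16, 12, 136])]
t [([168.1, 246.6], 0.85), ([341.7, 239.8], 0.75), ([319.8, 214.4], 0.6), ([213.5, 231.8], 0.54)]
55 post [[283.8 257.9]] bottle [343.4 245. ]
60 post [[287.3 260.5]] bottle [345.3 242.4]
65 post [[291.  262.8]] bottle [347.  239.7]
[([284.3, 204.4], [275, 196, 19, 18, 274]), ([324.7, 242.9], [316, 235, 18, 17, 163])]
```

Empty-nest blobs in the top view put the table at about 62°, past the click, with the bottle at about 240°. Now feeling my way back onto the post, clockwise.

>>> send_rows --deltas '[[[0.003,0,0],0],[[0.006,0,0],0],[[0.009,0,0],0],[[0.011,0,0],0],[[0.011,0,0],0]]'

```text
clock: 22.75
tool_pos: [0.4666, 0.0491, 0.1604]
orientation: [180.0, -0.0, 56.2]
force: [-0.6, -0.0, 0.0]
opening: 0.0007
gripper_force: 0.0
```

>>> send_rows --deltas '[[[0.0006,0,0],0],[[0.0012,0,0],0],[[0.0018,0,0],0],[[0.0024,0,0],0],[[0.003,0,0],0]]'

```text
clock: 23.17
tool_pos: [0.4672, 0.0503, 0.1601]
orientation: [-180.0, 0.1, 56.2]
force: [-2.2, -2.3, 1.0]
opening: 0.0005
gripper_force: 1.4
```

>>> send_rows --deltas '[[[0.0005,-0.0001,0],0.0022],[[0.001,-0.0002,0],0.0044],[[0.0016,-0.0003,0],0.0067],[[0.0021,-0.0003,0],0.0089],[[0.0026,-0.0003,0],0.0111]]'

```text
clock: 23.58
tool_pos: [0.4682, 0.0524, 0.1601]
orientation: [-180.0, 0.0, 55.1]
force: [-2.9, -3.3, 2.0]
opening: 0.0008
gripper_force: 1.9
```

>>> send_rows --deltas '[[[0.0005,-0.0001,0],0.0022],[[0.001,-0.0002,0],0.0044],[[0.0016,-0.0003,0],0.0067],[[0.0021,-0.0003,0],0.0089],[[0.0026,-0.0003,0],0.0111]]'

```text
clock: 24.0
tool_pos: [0.4694, 0.0544, 0.1601]
orientation: [-180.0, 0.0, 54.1]
force: [-3.8, -3.2, 1.3]
opening: 0.0004
gripper_force: 1.9
```

>>> send_rows --deltas '[[[0.0005,-0.0001,0],0.0022],[[0.001,-0.0002,0],0.0044],[[0.0016,-0.0003,0],0.0067],[[0.0021,-0.0003,0],0.0089],[[0.0026,-0.0003,0],0.0111]]'

```text
clock: 24.42
tool_pos: [0.4704, 0.0563, 0.1601]
orientation: [-180.0, 0.0, 53.1]
force: [-4.0, -3.6, -0.1]
opening: 0.0001
gripper_force: 2.0
```

>>> send_rows --deltas '[[[0.0005,-0.0001,0],0.0022],[[0.001,-0.0002,0],0.0044],[[0.0016,-0.0003,0],0.0067],[[0.0021,-0.0003,0],0.0089],[[0.0026,-0.0003,0],0.0111]]'

```text
clock: 24.83
tool_pos: [0.4715, 0.058, 0.1601]
orientation: [-180.0, 0.0, 52.1]
force: [-5.4, -1.8, -0.2]
opening: 0.0004
gripper_force: 2.1
```

>>> send_rows --deltas '[[[0.0003,0,0],0.0011],[[0.0005,-0.0001,0],0.0022],[[0.0008,-0.0001,0],0.0033],[[0.0011,-0.0001,0],0.0044],[[0.0013,-0.0002,0],0.0056]]'

```text
clock: 25.25
tool_pos: [0.4716, 0.0584, 0.1601]
orientation: [-180.0, 0.1, 51.6]
force: [-5.6, -6.0, 2.6]
opening: 0.0003
gripper_force: 3.8
```

>>> send_rows --deltas '[[[0.0001,0,0],0],[[0.0002,0,0],0],[[0.0003,0,0],0],[[0.0004,0,0],0],[[0.0004,0,0],0]]'

```text
clock: 25.67
tool_pos: [0.4716, 0.0584, 0.1601]
orientation: [-180.0, 0.1, 51.6]
force: [-6.0, -6.0, 2.4]
opening: 0.0001
gripper_force: 4.0
```

>>> send_rows --deltas '[[[0.0002,0,0],0],[[0.0004,0,0],0],[[0.0006,0,0],0],[[0.0006,0,0],0],[[0.0006,0,0],0]]'

```text
clock: 26.08
tool_pos: [0.4717, 0.0585, 0.1601]
orientation: [-180.0, 0.2, 51.6]
force: [-6.7, -8.5, 3.8]
opening: 0.0005
gripper_force: 4.7
```

Hard stop felt at about 11 N with no further travel. Holding it.

>>> send_rows --deltas '[[[0,0,0],0],[[0,0,0],0],[[0,0,0],0],[[0,0,0],0],[[0,0,0],0]]'

```text
clock: 26.5
tool_pos: [0.4717, 0.0585, 0.1601]
orientation: [-180.0, 0.2, 51.6]
force: [-6.5, -7.5, 4.3]
opening: 0.0004
gripper_force: 4.7
```

>>> send_rows --deltas '[[[0,0,0],0],[[0,0,0],0],[[0,0,0],0],[[0,0,0],0],[[0,0,0],0]]'

```text
clock: 26.92
tool_pos: [0.4717, 0.0585, 0.1601]
orientation: [-180.0, 0.2, 51.6]
force: [-6.7, -7.8, 3.4]
opening: 0.0002
gripper_force: 4.7
```

>>> send_rows --deltas '[[[0,0,0],0],[[0,0,0],0],[[0,0,0],0],[[0,0,0],0],[[0,0,0],0]]'

```text
clock: 27.33
tool_pos: [0.4716, 0.0585, 0.1601]
orientation: [-180.0, 0.2, 51.6]
force: [-6.7, -6.9, 5.1]
opening: 0.0001
gripper_force: 4.7
```

```bash
python3 - <<'E'
from h import *
s=ctrl.snapshot("scene");t=ctrl.snapshot("top"); o=ctrl.get_obs(); print(o["tool_pos"],o["force"],o["clock"])
for n,p in(("s",s),("t",t)):
  g=p["color"].max(2); yy,xx=np.mgrid[:480,:640]; c=(326,272) if n=="s" else (316,224)
  B=blobs((g<40)&(np.hypot(xx-c[0],yy-c[1])<60),60); 
  for b,_ in B:
    X=onz(p,b,.055); a=np.degrees(np.arctan2(X[1]+.00084,X[0]-.57534))+4.852; print(n,b,round(a,1),round(np.hypot(X[0]-.57534,X[1]+.00084),4))
E
```

```text
[0.47166305 0.05850686 0.16013559] [-6.99834531 -6.84787577  3.07929406] 27.4333
s [316.1, 218.9] 161.3 0.1711
s [309.6, 243.9] 178.8 0.0919
s [346.8, 246.0] 118.3 0.0924
s [362.2, 271.8] 59.5 0.0872
t [285.9, 202.2] 58.1 0.0926
t [317.4, 240.1] -167.2 0.044
t [316.5, 260.1] -173.2 0.095
```

The table reads about 58.3°, within the expected 55–60° and right under the nozzle at 238°. Backing off and lifting.

>>> send_rows --deltas '[[[-0.002,0,0],0],[[-0.006,0,0],0],[[-0.01,0,0],0],[[-0.012,0,0],0],[[-0.012,0,0],0]]'

```text
clock: 27.85
tool_pos: [0.4671, 0.0522, 0.1606]
orientation: [180.0, -0.1, 51.7]
force: [0.4, -0.1, -0.1]
opening: 0.0003
gripper_force: 0.0
```

>>> send_rows --deltas '[[[0,0,-0.02],0],[[0,0,-0.05],0],[[0,0,-0.08],0],[[0,0,-0.11],0],[[0,0,-0.14],0]]'

```text
clock: 28.27
tool_pos: [0.4669, 0.0522, 0.2737]
orientation: [180.0, -0.1, 51.7]
force: [1.0, 1.0, -0.6]
opening: 0.0005
gripper_force: 0.0
```

>>> send_rows --deltas '[[[0.02,-0.02,0],0],[[0.05,-0.05,0],0],[[0.08,-0.08,0],0],[[0.11,-0.11,0],0],[[0.12,-0.12,0],0]]'

```text
clock: 28.68
tool_pos: [0.4511, 0.1905, 0.2727]
orientation: [180.0, -0.1, 51.8]
force: [0.6, -0.9, 0.3]
opening: 0.0002
gripper_force: 0.0
```

>>> send_rows --deltas '[[[0,0,0],0],[[0,0,0],0],[[0,0,0],0],[[0,0,0],0],[[0,0,0],0]]'

```text
clock: 29.1
tool_pos: [0.4511, 0.1861, 0.2723]
orientation: [180.0, -0.0, 51.6]
force: [-0.1, 0.2, -0.4]
opening: 0.0003
gripper_force: 0.0
```

```bash
python3 - <<'E'
from h import *
s=ctrl.snapshot("scene");t=ctrl.snapshot("top"); o=ctrl.get_obs(); print(o["tool_pos"],o["force"],o["clock"])
for n,p in(("s",s),("t",t)):
  g=p["color"].max(2); yy,xx=np.mgrid[:480,:640]; c=(326,272) if n=="s" else (316,224)
  for b,_ in blobs((g<40)&(np.hypot(xx-c[0],yy-c[1])<60),60): 
    X=onz(p,b,.055); a=np.degrees(np.arctan2(X[1]+.00084,X[0]-.57534))+4.852; print(n,b,round(a,1),round(np.hypot(X[0]-.57534,X[1]+.00084),4))
A=cv2.resize(s["color"][150:330,220:460,::-1],(800,600),interpolation=cv2.INTER_CUBIC)
A[:225,500:]=cv2.resize(t["color"][160:290,230:403,::-1],(300,225),interpolation=cv2.INTER_CUBIC)
cv2.imwrite("pics/g.png",A)
E
```

```text
[0.45107568 0.18622188 0.27233065] [0.09522164 0.03951883 0.35466253] 29.2
s [309.8, 243.9] 178.5 0.0917
s [346.5, 246.0] 118.7 0.0919
s [362.0, 272.1] 58.9 0.0867
t [285.9, 202.3] 58.2 0.0925
t [281.9, 237.6] 117.9 0.0924
t [263.5, 245.3] 117.7 0.1434
t [311.0, 258.9] 178.1 0.0924
```

View pics/g.png

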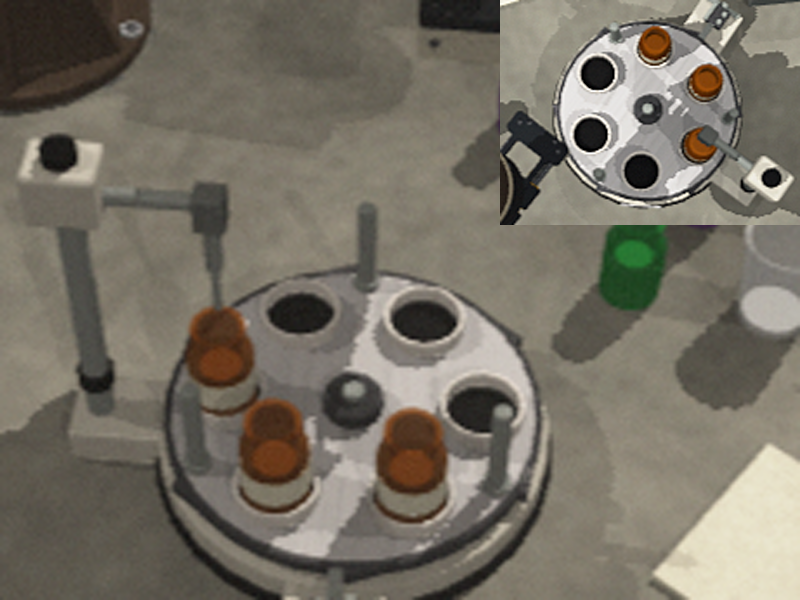

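The picture shows all three amber bottles upright in their nests, with the loaded one under the nozzle at (220,355) in the crop. The table stayed at about 58.2° and the arm is clear. Handing in.

```bash
python3 -c "
from plant import ctrl
print(ctrl.close_job())"
```

```text
the job is handed in; nothing more can be done
None
```

The job is handed in: the bottle stands in its nest under the nozzle, the table clicked past the pawl and was pressed back on it at about 10 N (about 58° by camera), no reading showed more than about 14 N of push, and the arm is clear of everything.

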